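# Close the specimen jar and pack it for transport

## Task

The orange lid of the specimen jar has only caught on its first threads and is more than a full turn loose. While the jar still stands in the grey bench rack, screw the lid clockwise until it is fully home; then lift the jar out, keep it upright, and set it down gently in the free compartment of the blue transport carrier (the one with the blue absorbent pad). Leave the other jars where they are.

Things in the scene. Friction and masses are not known exactly. Their poses are not given: they have to be found in the camera images.
- jar: The jar to close: white, square body 60 x 60 mm, shoulder 70 to 76 mm up, round neck 40 mm across, orange lid; about 0.3 kg. Origin at the centre of its underside, z up, x and y square to its sides. It starts upright in one of the rack's wells, which stops it turning (4 degrees of play), and can be lifted out by its lid. Any quarter turn of it fits the carrier.
- lid (a joint): How far the orange lid is from home, in rad: 0 is home (a hard stop), larger is looser. It closes clockwise seen from above; each full turn (6.28) lowers it 6 mm. At the start 6.8 to 9.2 (1.1 to 1.5 turns to go). The thread drags with about 0.1 N m, the lid stays where it is left and cannot come off.
- lid_top (a point): Centre of the top of the orange lid, a ribbed cylinder 50 mm in diameter and 30 mm tall, coaxial with the jar. 114 mm above the jar's underside when home, 6 to 9 mm more at the start. Below the home lid 8 mm of neck is free above the shoulder. A small white pointer on the top turns with the lid.
- rack: Grey moulded rack screwed to the bench, 96 x 236 x 50 mm (x, y, z), origin at the centre of its underside. Two square wells, 64 mm wide and 40 mm deep (floor 10 mm above the bench), at y = -60 and +60 mm of its frame. The jar stands in one, a white-lidded jar in the other, both square to the rack.
- carrier: Open transport carrier, blue outside, white foam inside, fixed; 108 x 288 mm, 75 mm tall, origin at the centre of its underside. Three square compartments 78 mm wide in a row along its y axis at y = -90, 0 and +90 mm, walls 12 mm, floor 12 mm above the bench. Two hold white-lidded jars, one is free.
- pad: Blue absorbent pad, 66 x 66 x 2 mm, lying fixed on the floor of the free compartment, in its centre; origin at the centre of its underside (12 mm above the bench), axes square to the carrier. The jar is to stand on it.
- jar_b: White-lidded closed jar in the rack's other well, same size as the jar with its lid home (114 mm tall, lid 50 mm wide). Leave it alone. Origin at the centre of its underside.
- jar_c: White-lidded closed jar in the carrier, same size. Leave it alone. Origin at the centre of its underside.
- jar_d: White-lidded closed jar in the carrier, same size. Leave it alone. Origin at the centre of its underside.
Mind the look-alikes: they are no part of the job. What is shaped like the jar but pink is not meant.

How it is judged (in metres and radians):
On the way:
1. the lid is screwed home (within 0.15 rad of the stop) while the jar stands in the rack (value of joint lid below 0.15 rad and z of jar in the frame of rack below 0.02 m), for 0.2 s.
At the end, for the whole second after the job is handed in: The orange lid is home (within 0.15 rad of its stop), and the jar stands upright (within 0.06 rad) and at rest on the pad in the carrier's free compartment (within 20 mm of its centre, underside within 5 mm of the pad's top) (value of joint lid below 0.15 rad and horizontal distance between jar and pad below 0.02 m and z of jar in the frame of carrier below 0.019 m and angle between jar's own z axis and vertical below 0.06 rad and linear speed of jar below 0.02 m/s); the robot touches nothing.
It fails at once if the jar is lifted from the rack (by more than 25 mm) while its lid is loose (more than 0.3 rad from home) (z of jar in the frame of rack above 0.035 m and value of joint lid above 0.3 rad).
It fails at once if the jar is tipped by more than 0.5 rad (angle between jar's own z axis and vertical above 0.5 rad).
It fails at once if the jar is dropped (falls free faster than 0.5 m/s, that is from over about 13 mm) (linear speed of jar above 0.5 m/s and contact force between jar and the fingers below 0.1 N).
It fails at once if another jar is displaced by more than 20 mm or tipped (distance of any of jar_b, jar_c, jar_d from where it was at the start of the episode above 0.02 m or angle between any of jar_b, jar_c, jar_d's own z axis and vertical above 0.3 rad).
It also fails if it takes over 72 s, if anything falls off the work surface, if the arm or the gripper's body presses on something with over 40 N, if the wrist force passes 120 N, or if a joint passes its speed limit or range.

## Robot

A 6-joint arm with a two-finger parallel gripper is mounted at the origin on the work surface. World frame = base frame: x ahead of the robot, y to its left, z up, the work surface at z = 0. Lengths are in m, angles in degrees, forces in N, time in s.
With the tool pointing down it reaches from about 0.3 to 0.75 m from the base axis. Payload 8.5 kg.
Tool frame: the origin (TCP) lies midway between the tips of the shut fingers; the grasp point (between the pads) lies env.tcp_to_grasp behind it (env.tcp_to_grasp is the distance from the TCP to the grasp point, in m); z points along the fingers, y is the direction in which the jaws open and shut (so a half turn about z gives the same grasp; the last joint's range is limited). The gripper opens to 85 mm and grips with 20 to 120 N. Pads are 22 mm wide; open, the fingers measure 114 mm over their backs; the gripper's body (76 mm by 85 mm) begins 54 mm behind the grasp point. The pads swing forward as they close: fully open they stand 13 mm farther back than shut.
Start: joints at [-87.451, 21.807, 74.336, -0, 83.858, -12.336], TCP at [0.141, -0.532, 0.231] pointing down, gripper open.
Joint ranges: [-178.18, 178.18], [-50.72, 133.34], [12.68, 142.11], [-81.47, 261.47], [9.98, 163.14], [-165.26, 165.26]. Speed limits (degrees/s): [136.94, 136.94, 180, 180, 180, 180].

## Interface

Orientations are given as a 3x3 rotation matrix whose columns are the frame's x, y, z axes.
In Python, from rig import readout, imaging, job, env gives the robot as it stands.
- The arm moves only by the tool move_arm, never from a script. Its argument "motion" is a list of rows, each a list of 3 entries, a list of its own where there are three numbers: the shift along the tool's x, y, z normalised to -1 to 1, where 1 is 0.02 m, then the turn, a rotation vector about the tool's x, y, z normalised to -1 to 1, where 1 is 120 degrees, then the gripper command: -1 is shut, 1 is fully open, values between are in proportion. In form: [[[tx, ty, tz], [rx, ry, rz], claw], ...]. A call has 1 to 12 rows; each row shifts and turns the pose as measured when the row begins, along the tool's axes as they then stand; what a row does not reach is not made up. A row lasts 1/12 s, in which the tool goes at most 41.7 mm and 7.16 degrees, less where a joint would pass 70% of its speed; a pose out of reach is approached as far as the arm can. A call with a number of a shift or a turn outside -1 to 1 is refused whole. A call with a gripper value outside its range is refused whole. The fingers move at their own pace and stop on an object; "squeeze" is the grip in N (left out, the last holds). Time passes only in rows, so rows that do not move let the fingers close. It gives the time, the measured TCP pose, the force and the opening at its end, in the units of the state.
- readout.observe(): the state, without advancing time (a new reading comes with each control period).
- imaging.get_image(name): name is "scene" or "top"; returns a dict with "img" (480x640x3 uint8, blue, green, red), "fov_y" (degrees; the focal length in pixels is half the picture's height over the tangent of half this angle, whatever the lens; pixels are square), "cx", "cy" (the principal point, pixels), "k1" (the pictures are not rectified: a ray, as slopes to the right and down, at radius r is drawn at 1 + k1 r^2 times it, then the intrinsics apply), "eye" and "orientation" of the camera in the world. Camera axes: x right, y up, looking along -z (the intrinsics and any distortion apply to the point x, -y, -z); pixel columns grow to the right and rows downward; lengths in m; the calibration is good to about 2 mm. A picture is of the moment at which its call begins. There is no depth.
- job.close_job(): hands the job in, once; it reports no verdict.
The state is a dict: "time_s": time; "q": joint angles; "qvel": joint speeds; "joint_efforts": joint torques, N m; "position": TCP position; "tool_rot": TCP orientation; "ft_force": force on the tool from outside, world axes, zero at the start; "wrist_torque": the same for the moment, N m; "grip_width": finger opening in m.
Only numpy, scipy, OpenCV 4.12 (cv2) and the standard library are available. Lean on these libraries where they do the work, as an engineer would, in place of code of your own. Each camera call takes 0.05 s, during which the arm holds its last target.

## Working session

There is one attempt and no reset: what is moved stays moved. The work goes in short steps, Python scripts to look and compute and a tool call to move; the robot and the scene stay as the last step left them, time stands still between calls to the robot, and variables do not carry over. Pictures are saved under pics/ and viewed, and the job is handed in when it is done.

Besides the shell and the picture viewer there is one more tool, called after "Emit:" as a command line: name --argument value ..., lists and objects as JSON in quotes. move_arm: Moves the arm, as the interface text tells. Its arguments: {"type":"object","properties":{"motion":{"type":"array","items":{"type":"array"}},"squeeze":{"type":"number"}},"required":["motion"]}

```bash
ls; mkdir -p pics
python3 - <<'E'
from rig import readout, imaging, job, env
import cv2
s=readout.observe(); print(s); print(env.tcp_to_grasp)
for n in("scene","top"):
    d=imaging.get_image(n); cv2.imwrite(f"pics/{n}0.png",d["img"]); print({k:v for k,v in d.items() if k!="img"})
E
```

```text
pics
{'time_s': 0.0, 'q': array([-8.74519320e+01,  2.18400383e+01,  7.43846729e+01, -4.36199655e-05,
        8.38578397e+01, -1.23357176e+01]), 'qvel': array([-0.00227987, -0.03210437,  0.00026139, -0.05494307, -0.02210273,
        0.05406931]), 'joint_efforts': array([ 3.90801624e-04, -4.48468995e+01, -2.31277710e+01, -2.08587180e-04,
        4.86823948e-03, -1.03787690e-05]), 'position': array([ 0.14125744, -0.53124809,  0.23072117]), 'tool_rot': array([[ 9.66448797e-01,  2.56859338e-01, -6.48099444e-05],
       [ 2.56859162e-01, -9.66447774e-01,  1.43932737e-03],
       [ 3.07069248e-04, -1.40768323e-03, -9.99998962e-01]]), 'ft_force': array([ 0.83878213,  0.41344273, -0.10498783]), 'wrist_torque': array([-0.02300187,  0.0049999 , -0.010336  ]), 'grip_width': 0.0855566631538672}
0.0187
{'fov_y': 45.65382397886057, 'cx': 317.2520761820004, 'cy': 246.13074067924168, 'k1': -0.18385131727156853, 'eye': array([ 1.21076162, -0.46118987,  1.01993108]), 'orientation': array([[ 0.59621855, -0.59999914,  0.53340836],
       [ 0.80278501,  0.43917776, -0.40331022],
       [ 0.0077247 ,  0.66867326,  0.74351624]])}
{'fov_y': 46.20904820393007, 'cx': 321.8945034319266, 'cy': 232.92061988971153, 'k1': -0.15822052379735216, 'eye': array([0.3456706 , 0.06244459, 1.16191103]), 'orientation': array([[ 0.01267366,  0.98701227, -0.16014419],
       [-0.99981623,  0.01481256,  0.01216933],
       [ 0.01438342,  0.15996053,  0.98701861]])}
```

View pics/scene0.png

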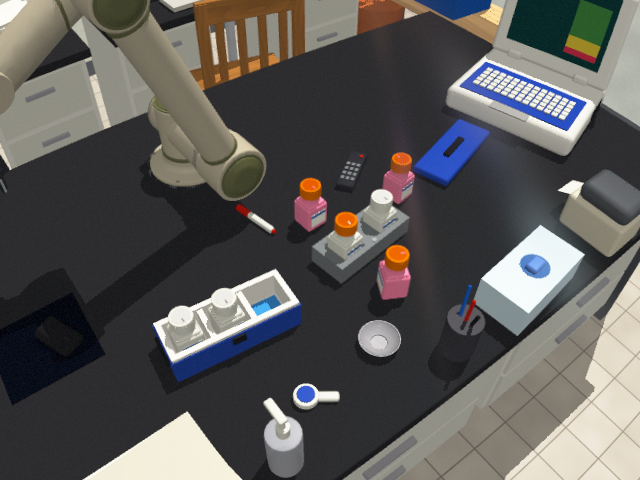

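View pics/top0.png

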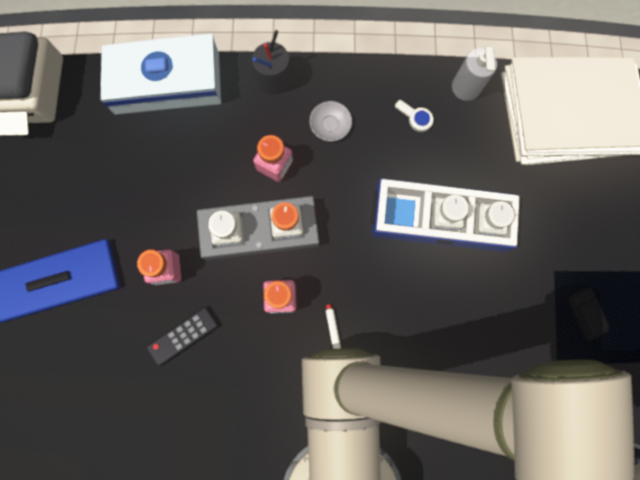

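Orange lids in the top view are at (285,216), in the grey rack with a white body, and at (270,148), (151,262) and (277,294), all pink-bodied look-alikes. The jar meant is the one at (285,216). The free compartment with the pad is at about (402,211). Next I'll measure and take an enlarged crop to confirm.

```bash
cat > h.py <<'E'
import cv2, numpy as np
from rig import readout, imaging, job, env
def K(d):
    f=240/np.tan(np.radians(d["fov_y"]/2)); return np.array([[f,0,d["cx"]],[0,f,d["cy"]],[0,0,1.]])
def rays(d,uv):
    p=cv2.undistortPoints(np.array(uv,float).reshape(-1,1,2),K(d),np.array([d["k1"],0,0,0,0.])).reshape(-1,2)
    v=np.c_[p[:,0],-p[:,1],-np.ones(len(p))]@np.array(d["orientation"]).T
    return v
def plane(d,uv,z):
    v=rays(d,uv); e=np.array(d["eye"]); return e+v*((z-e[2])/v[:,2:3])
def tri(ds,uvs):
    A=np.zeros((3,3));b=np.zeros(3);L=[]
    for d,uv in zip(ds,uvs):
        v=rays(d,[uv])[0];v/=np.linalg.norm(v);P=np.eye(3)-np.outer(v,v);A+=P;b+=P@d["eye"];L.append((P,d["eye"]))
    x=np.linalg.solve(A,b); return x,[np.linalg.norm(P@(x-e))*1e3 for P,e in L]
def project(d,X):
    R=np.array(d["orientation"]); c=(np.atleast_2d(X)-d["eye"])@R
    x=c[:,0]/-c[:,2]; y=-c[:,1]/-c[:,2]; r=x*x+y*y; g=1+d["k1"]*r
    k=K(d); return np.c_[k[0,0]*x*g+k[0,2],k[1,1]*y*g+k[1,2]]
E
python3 - <<'E'
from h import *
t=imaging.get_image("top"); s=imaging.get_image("scene")
c=np.hstack([cv2.resize(t["img"][170:270,190:330],None,fx=2.8,fy=2.8,interpolation=2),cv2.resize(s["img"][195:295,300:440],None,fx=2.8,fy=2.8,interpolation=2)])
c2=np.hstack([cv2.resize(t["img"][170:260,370:530],None,fx=2.45,fy=2.8,interpolation=2),cv2.resize(s["img"][270:360,150:310],None,fx=2.45,fy=2.8,interpolation=2)])
cv2.imwrite("pics/c1.png",np.vstack([c,c2]))
for d,n in((t,"top"),(s,"scene")):
    h=cv2.cvtColor(d["img"],cv2.COLOR_BGR2HSV)
    m=cv2.inRange(h,(3,150,120),(20,255,255))
    nn,l,st,ce=cv2.connectedComponentsWithStats(m)
    for i in range(1,nn):
        if st[i,4]>80: print(n,"orange",ce[i].round(1),st[i])
    m=cv2.inRange(h,(95,120,120),(115,255,255))
    nn,l,st,ce=cv2.connectedComponentsWithStats(m)
    for i in range(1,nn):
        if st[i,4]>80: print(n,"blue",ce[i].round(1),st[i])
E
```

```text
top orange [270.3 147.9] [257 135  27  27 557]
top orange [284.9 216.1] [273 203  25  26 485]
top orange [150.2 262.5] [137 249  27  27 566]
top orange [277.5 294.4] [264 281  27  27 533]
top blue [156.3  66.2] [142  53  29  27 485]
top blue [421.6 117.6] [415 111  14  14 145]
top blue [400.  211.7] [386 199  28  27 634]
top blue [ 56.2 279.8] [   0  240  117   82 5377]
scene orange [378.8   5.3] [359   0  43  14 428]
scene orange [272.2  59.5] [268  54  12  12  94]
scene orange [254.   64.9] [248  57  13  16 134]
scene orange [233.7  70.1] [228  61  13  19 195]
scene orange [400.9 162.6] [391 152  21  22 374]
scene orange [310.  188.9] [300 178  22  23 423]
scene orange [345.5 223.5] [335 212  23  24 472]
scene orange [396.6 257.4] [385 245  25  26 528]
scene blue [525.8  97.5] [ 460   62  126   69 1779]
scene blue [451.8 150.4] [ 414  119   75   64 2153]
scene blue [534.7 265.8] [520 255  30  23 478]
scene blue [465.2 300.1] [459 285  13  31  91]
scene blue [265.4 304.8] [251 295  30  21 301]
scene blue [255.3 325.7] [222 310  67  33 118]
scene blue [305.2 393.6] [297 386  18  16 227]
```

View pics/c1.png

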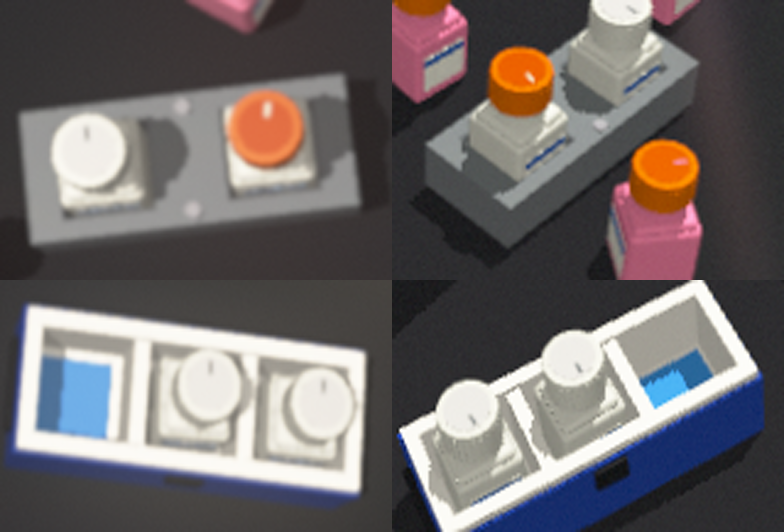

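The crop confirms it: orange lid on a white body in the rack well (top view 285,216; scene 345,223), with a white pointer. The pad is in the carrier's left compartment as seen from above.

Run:
```python
from h import *
t=imaging.get_image("top"); s=imaging.get_image("scene")
def cen(d,box):
    h=cv2.cvtColor(d["img"],cv2.COLOR_BGR2HSV); m=cv2.inRange(h,(3,120,90),(22,255,255)); 
    x,y,w,hh=box; mm=np.zeros_like(m); mm[y:y+hh,x:x+w]=m[y:y+hh,x:x+w]
    c=max(cv2.findContours(mm,0,2)[0],key=cv2.contourArea); hu=cv2.convexHull(c); M=cv2.moments(hu); return (M["m10"]/M["m00"],M["m01"]/M["m00"]),cv2.contourArea(hu)
for nm,bt,bs in(("jar",(265,195,40,42),(328,205,38,45)),("pinkR",(257,275,40,42),(293,170,38,45)),("pinkF",(250,128,40,42),(378,238,40,45)),("pinkL",(130,243,40,42),(385,145,38,40))):
    a,A=cen(t,bt); b,B=cen(s,bs); print(nm,np.round(a,1),np.round(b,1),tri((t,s),(a,b)), "plane116",plane(t,[a],.116)[0].round(4),plane(s,[b],.116)[0].round(4))
# pad
h=cv2.cvtColor(t["img"],cv2.COLOR_BGR2HSV)
# rack: grey mask around
g=t["img"][180:270,185:335]; hg=cv2.cvtColor(g,cv2.COLOR_BGR2HSV)
m=cv2.inRange(hg,(0,0,75),(180,60,255)); m=cv2.morphologyEx(m,cv2.MORPH_CLOSE,np.ones((9,9)))
c=max(cv2.findContours(m,0,2)[0],key=cv2.contourArea); r=cv2.minAreaRect(cv2.convexHull(c)); bx=cv2.boxPoints(r)+[185,180]; print("rack px",bx.round(1)); P=plane(t,bx,.05); print(P.round(4),P.mean(0),np.linalg.norm(np.roll(P,1,0)-P,axis=1)); 
g=t["img"][170:260,360:535]; hg=cv2.cvtColor(g,cv2.COLOR_BGR2HSV)
m=cv2.inRange(hg,(0,0,150),(180,60,255))
c=max(cv2.findContours(m,0,2)[0],key=cv2.contourArea); r=cv2.minAreaRect(cv2.convexHull(c)); bx=cv2.boxPoints(r)+[360,170]; print("car px",bx.round(1)); P=plane(t,bx,.075); print(P.round(4),P.mean(0),np.linalg.norm(np.roll(P,1,0)-P,axis=1))
```

```text
jar [284.7 215.7] [345.4 223.5] (array([0.54648427, 0.11949611, 0.11749388]), [np.float64(0.9246955047856119), np.float64(0.9246955047857676)]) plane116 [0.5473 0.1204 0.116 ] [0.545  0.1196 0.116 ]
pinkR [277.4 294.1] [310.  188.7] (array([0.39917181, 0.13023675, 0.10717333]), [np.float64(1.124599175236581), np.float64(1.1245991752366264)]) plane116 [0.3993 0.1306 0.116 ] [0.4065 0.1235 0.116 ]
pinkF [270.3 148.1] [396.6 257.3] (array([0.68227308, 0.15141755, 0.10817713]), [np.float64(1.0825881310548569), np.float64(1.0825881310548364)]) plane116 [0.6804 0.1517 0.116 ] [0.6864 0.1451 0.116 ]
pinkL [150.8 262.9] [400.7 162.6] (array([0.4532122 , 0.37320192, 0.10646456]), [np.float64(1.7720538803767716), np.float64(1.7720538803767458)]) plane116 [0.4532 0.3719 0.116 ] [0.4606 0.3626 0.116 ]
rack px [[194.3 208.8]
 [313.  194.6]
 [319.1 245.1]
 [200.4 259.4]]
[[0.5716 0.308  0.05  ]
 [0.6045 0.0677 0.05  ]
 [0.5013 0.054  0.05  ]
 [0.4689 0.2907 0.05  ]] [0.53656702 0.18010842 0.05      ] [0.10420213 0.24257225 0.10408812 0.23891413]
car px [[374.5 230. ]
 [380.6 178.2]
 [521.7 194.6]
 [515.7 246.5]]
[[ 0.5293 -0.0543  0.075 ]
 [ 0.6346 -0.0668  0.075 ]
 [ 0.6071 -0.3565  0.075 ]
 [ 0.5004 -0.3388  0.075 ]] [ 0.56783697 -0.20409484  0.075     ] [0.28592459 0.10598239 0.29105399 0.10809919]
```

Emit:
move_arm --motion '[[[0.5, -0.47, 0], [0, 0, 0], 1], [[1, -0.94, 0], [0, 0, 0], 1], [[1, -0.94, 0], [0, 0, 0], 1], [[1, -0.94, 0], [0, 0, 0], 1], [[1, -0.94, 0], [0, 0, 0], 1], [[1, -0.94, 0], [0, 0, 0], 1], [[1, -0.94, 0], [0, 0, 0], 1], [[1, -0.94, 0], [0, 0, 0], 1], [[1, -0.94, 0], [0, 0, 0], 1], [[1, -0.94, 0], [0, 0, 0], 1], [[1, -0.94, 0], [0, 0, 0], 1], [[1, -0.94, 0], [0, 0, 0], 1]]' --squeeze 40

```text
time_s: 1.3
position: [0.3118, -0.2551, 0.2297]
tool_rot: [[0.969, 0.249, -0.0], [0.249, -0.969, 0.0], [0.0, -0.0, -1.0]]
ft_force: [0.3, -0.4, 0.5]
grip_width: 0.0854
```

Emit:
move_arm --motion '[[[1, -0.95, 0], [0, 0, 0], 1], [[1, -0.95, 0], [0, 0, 0], 1], [[1, -0.95, 0], [0, 0, 0], 1], [[1, -0.95, 0], [0, 0, 0], 1], [[1, -0.95, 0], [0, 0, 0], 1], [[1, -0.95, 0], [0, 0, 0], 1], [[1, -0.95, 0], [0, 0, 0], 1], [[1, -0.95, 0], [0, 0, 0], 1], [[1, -0.95, 0], [0, 0, 0], 1], [[1, -0.95, 0], [0, 0, 0], 1], [[1, -0.95, 0], [0, 0, 0], 1], [[1, -0.95, 0], [0, 0, 0], 1]]'

```text
time_s: 2.3
position: [0.4938, 0.042, 0.231]
tool_rot: [[0.969, 0.248, 0.003], [0.248, -0.969, -0.002], [0.002, 0.002, -1.0]]
ft_force: [0.4, -0.8, 0.1]
grip_width: 0.0853
```

Emit:
move_arm --motion '[[[1, -0.95, 0], [0, 0, 0], 1], [[1, -0.95, 0], [0, 0, 0], 1], [[1, -0.95, 0], [0, 0, 0], 1], [[0, 0, 0], [0, 0, -0.06], 1], [[0, 0, 0], [0, 0, -0.06], 1], [[0, 0, 0], [0, 0, -0.06], 1], [[0, 0, 0], [0, 0, -0.06], 1], [[0, 0, 0], [0, 0, -0.06], 1], [[0, 0, 0], [0, 0, -0.06], 1], [[0, 0, 0], [0, 0, -0.06], 1], [[0, 0, 0], [0, 0, -0.06], 1], [[0, 0, 0], [0, 0, -0.06], 1]]'

```text
time_s: 3.3
position: [0.541, 0.1228, 0.2287]
tool_rot: [[0.187, 0.982, 0.001], [0.982, -0.187, -0.001], [-0.001, 0.001, -1.0]]
ft_force: [-0.5, 0.4, -0.1]
grip_width: 0.0853
```

Emit:
move_arm --motion '[[[0, 0, 0], [0, 0, -0.06], 1], [[0, 0, 0], [0, 0, -0.06], 1], [[0, 0, 0], [0, 0, -0.06], 1], [[0, 0, 0], [0, 0, -0.06], 1], [[0, 0, 0], [0, 0, -0.06], 1], [[0, 0, 0], [0, 0, -0.06], 1], [[0, 0, 0], [0, 0, -0.06], 1], [[0, 0, 0], [0, 0, -0.06], 1], [[0, 0, 0], [0, 0, -0.06], 1], [[0, 0, 0], [0, 0, -0.06], 1], [[0, 0, 0], [0, 0, -0.06], 1], [[0, 0, 0], [0, 0, -0.06], 1]]'

```text
time_s: 4.3
position: [0.5404, 0.1228, 0.2277]
tool_rot: [[-0.967, 0.256, -0.002], [0.256, 0.967, -0.001], [0.002, -0.001, -1.0]]
ft_force: [0.1, -0.8, -0.3]
grip_width: 0.0852
```

Run:
```python
from h import *
s=readout.observe(); print(s["time_s"],s["q"].round(1),s["position"].round(4),s["tool_rot"].round(3),s["ft_force"].round(2),s["wrist_torque"].round(3))
```

```text
4.3 [  0.6  22.4  74.   -0.   83.7 -74.6] [0.5404 0.1228 0.2277] [[-0.967  0.256 -0.002]
 [ 0.256  0.967 -0.001]
 [ 0.002 -0.001 -1.   ]] [ 0.14 -0.8  -0.29] [-0.015 -0.074  0.036]
```

Emit:
move_arm --motion '[[[0, 0, 0], [0, 0, -0.06], 1], [[0, 0, 0], [0, 0, -0.06], 1], [[0, 0, 0], [0, 0, -0.06], 1], [[0, 0, 0], [0, 0, -0.06], 1], [[0, 0, 0], [0, 0, -0.06], 1], [[0, 0, 0], [0, 0, -0.06], 1], [[0, 0, 0], [0, 0, -0.06], 1], [[0, 0, 0], [0, 0, -0.06], 1], [[0, 0, 0], [0, 0, -0.06], 1], [[0, 0, 0], [0, 0, -0.06], 1], [[0, 0, 0], [0, 0, -0.05], 1], [[0, 0, 0], [0, 0, 0], 1]]'

```text
time_s: 5.3
position: [0.5399, 0.1228, 0.2266]
tool_rot: [[-0.448, -0.894, -0.004], [-0.894, 0.448, -0.001], [0.003, 0.003, -1.0]]
ft_force: [-0.2, -0.2, -0.3]
grip_width: 0.0851
```

```bash
cat >> h.py <<'E'
def st(goal=None):
    s=readout.observe(); print("t",round(s["time_s"],2),"q6",s["q"][5].round(1),"p",s["position"].round(4),"head",np.degrees(np.arctan2(s["tool_rot"][1,0],s["tool_rot"][0,0])).round(1),"tilt",s["tool_rot"][:,2].round(4),"F",s["ft_force"].round(1),"T",s["wrist_torque"].round(2),"w",round(s["grip_width"],4))
    if goal is not None: print("shift tool units (mm)",(s["tool_rot"].T@(np.array(goal)-s["position"])*1e3).round(1))
E
python3 - <<'E'
from h import *
st([.546,.1197,.0945])
E
```

```text
t 5.3 q6 -152.8 p [0.5399 0.1228 0.2266] head -116.6 tilt [-4.3e-03 -8.0e-04 -1.0e+00] F [-0.2 -0.2 -0.3] T [ 0.05 -0.05 -0.  ] w 0.0851
shift tool units (mm) [ -0.3  -7.3 132.1]
```

Emit:
move_arm --motion '[[[0, -0.36, 0.5], [0, 0, 0], 1], [[0, 0, 1], [0, 0, 0], 1], [[0, 0, 1], [0, 0, 0], 1], [[0, 0, 1], [0, 0, 0], 1], [[0, 0, 0.5], [0, 0, 0], 1], [[0, 0, 0], [0, 0, 0], 1]]'

```text
time_s: 5.8
position: [0.5482, 0.1182, 0.1406]
tool_rot: [[-0.467, -0.884, -0.002], [-0.884, 0.467, -0.001], [0.002, 0.002, -1.0]]
ft_force: [-0.0, 1.0, 0.2]
grip_width: 0.0855
```

Run:
```python
from h import *
st([.546,.1197,.0945])
t=imaging.get_image("top"); s=imaging.get_image("scene")
cv2.imwrite("pics/g1.png",np.hstack([cv2.resize(t["img"][150:290,190:350],None,fx=2.4,fy=2.4),cv2.resize(s["img"][150:290,280:440],None,fx=2.4,fy=2.4)]))
```

```text
t 5.8 q6 -152.1 p [0.5482 0.1182 0.1406] head -117.8 tilt [-0.0025 -0.0011 -1.    ] F [-0.   1.   0.2] T [-0.05 -0.05 -0.04] w 0.0855
shift tool units (mm) [-0.4  2.6 46.1]
```

View pics/g1.png

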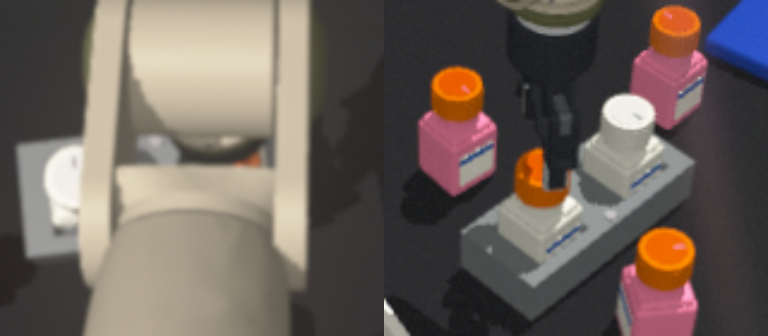

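The fingers are above and astride the orange lid in the scene view (crop about 540,170). I'll go down and close.

Emit:
move_arm --motion '[[[0, 0.13, 0.6], [0, 0, 0], 1], [[0, 0, 0.6], [0, 0, 0], 1], [[0, 0, 0.6], [0, 0, 0], 1], [[0, 0, 0.35], [0, 0, 0], 1], [[0, 0, 0.1], [0, 0, 0], 1], [[0, 0, 0], [0, 0, 0], -0.5], [[0, 0, 0], [0, 0, 0], -1], [[0, 0, 0], [0, 0, 0], -1], [[0, 0, 0], [0, 0, 0], -1], [[0, 0, 0], [0, 0, 0], -1]]' --squeeze 30

```text
time_s: 6.73
position: [0.5515, 0.1192, 0.1034]
tool_rot: [[-0.472, -0.881, 0.015], [-0.881, 0.472, -0.001], [-0.006, -0.013, -1.0]]
ft_force: [0.1, -0.1, -1.9]
grip_width: 0.0495
```

Run:
```python
from h import *
st([.546,.1197,.0945])
```

```text
t 6.73 q6 -151.6 p [0.5515 0.1192 0.1034] head -118.2 tilt [ 1.460e-02 -8.000e-04 -9.999e-01] F [ 0.1 -0.1 -1.9] T [-0.06  0.04 -0.02] w 0.0495
shift tool units (mm) [2.2 5.2 8.8]
```

Run:
```python
from h import *
t=imaging.get_image("top"); s=imaging.get_image("scene"); st()
cv2.imwrite("pics/g2.png",np.hstack([cv2.resize(t["img"][170:270,240:340],None,fx=4,fy=4),cv2.resize(s["img"][170:270,300:400],None,fx=4,fy=4)]))
```

```text
t 6.83 q6 -151.6 p [0.5515 0.1192 0.1032] head -118.2 tilt [ 1.440e-02 -8.000e-04 -9.999e-01] F [ 0.3  0.4 -2.4] T [ 0.02 -0.04 -0.04] w 0.0497
```

View pics/g2.png

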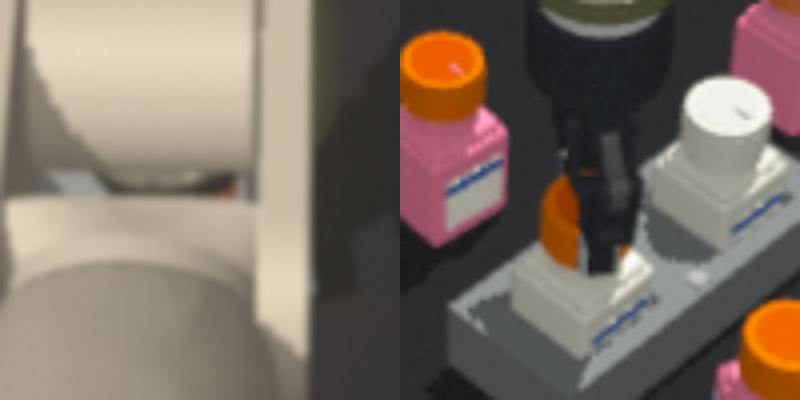

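Emit:
move_arm --motion '[[[0, 0, 0], [-0.003, 0.0015, 0], -1], [[0, 0, 0], [-0.003, 0.0015, 0], -1], [[0, 0, 0.006], [0, 0, 0.03], -1], [[0, 0, 0.006], [0, 0, 0.05], -1], [[0, 0, 0.006], [0, 0, 0.05], -1], [[0, 0, 0.006], [0, 0, 0.05], -1], [[0, 0, 0], [0, 0, 0], -1]]'

```text
time_s: 7.42
position: [0.5515, 0.1191, 0.1031]
tool_rot: [[-0.773, -0.634, -0.003], [-0.634, 0.773, -0.001], [0.003, 0.001, -1.0]]
ft_force: [-1.2, -0.6, -0.5]
grip_width: 0.0494
```

Run:
```python
from h import *
st()
```

```text
t 7.42 q6 -129.1 p [0.5515 0.1191 0.1031] head -140.7 tilt [-0.0031 -0.0011 -1.    ] F [-1.2 -0.6 -0.5] T [-0.18 -0.02  0.01] w 0.0494
```

Emit:
move_arm --motion '[[[0, 0, 0.006], [0, 0, 0.06], -1], [[0, 0, 0.006], [0, 0, 0.06], -1], [[0, 0, 0.006], [0, 0, 0.06], -1], [[0, 0, 0.006], [0, 0, 0.06], -1], [[0, 0, 0.006], [0, 0, 0.06], -1], [[0, 0, 0.006], [0, 0, 0.06], -1], [[0, 0, 0.006], [0, 0, 0.06], -1], [[0, 0, 0.006], [0, 0, 0.06], -1], [[0, 0, 0.006], [0, 0, 0.06], -1], [[0, 0, 0.006], [0, 0, 0.06], -1], [[0, 0, 0.006], [0, 0, 0.06], -1], [[0, 0, 0.006], [0, 0, 0.06], -1]]'

```text
time_s: 8.42
position: [0.5479, 0.1155, 0.1012]
tool_rot: [[-0.69, 0.723, -0.018], [0.723, 0.69, -0.01], [0.005, -0.02, -1.0]]
ft_force: [-0.9, 0.0, -1.0]
grip_width: 0.0493
```

Run:
```python
from h import *
st()
s=imaging.get_image("scene")
cv2.imwrite("pics/g3.png",cv2.resize(s["img"][170:270,300:400],None,fx=5,fy=5))
```

```text
t 8.42 q6 -43.4 p [0.5479 0.1155 0.1012] head 133.7 tilt [-0.0182 -0.0101 -0.9998] F [-0.9  0.  -1. ] T [0.05 0.43 0.1 ] w 0.0493
```

View pics/g3.png

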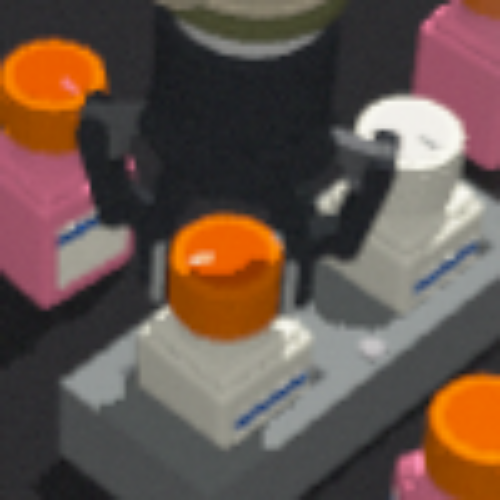

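Emit:
move_arm --motion '[[[0, 0, 0], [0, 0, 0], 1], [[0, 0, 0], [0, 0, 0], 1], [[0, 0, 0], [-0.005, -0.0012, 0], 1], [[0, 0, 0], [-0.005, -0.0012, 0], 1], [[0, 0, 0], [0, 0, 0], 1]]'

```text
time_s: 8.88
position: [0.5494, 0.1155, 0.102]
tool_rot: [[-0.698, 0.716, 0.006], [0.716, 0.698, 0.002], [-0.002, 0.006, -1.0]]
ft_force: [0.6, 0.2, -0.3]
grip_width: 0.0856
```

Run:
```python
from h import *
s=imaging.get_image("scene")
img=s["img"][205:250,325:368]; h=cv2.cvtColor(img,cv2.COLOR_BGR2HSV); m=cv2.inRange(h,(3,120,60),(22,255,255))
c=max(cv2.findContours(m,0,2)[0],key=cv2.contourArea); hu=cv2.convexHull(c); M=cv2.moments(hu); u=(M["m10"]/M["m00"]+325,M["m01"]/M["m00"]+205)
p=plane(s,[u],.1155)[0]; print(u,cv2.contourArea(hu),p)
st([p[0],p[1],.097])
cv2.imwrite("pics/g4.png",cv2.resize(s["img"][170:270,300:400],None,fx=5,fy=5))
```

```text
(345.71885873347253, 224.07654836464857) 479.0 [0.5464243  0.11938584 0.1155    ]
t 8.93 q6 -44.6 p [0.5494 0.1155 0.1021] head 134.3 tilt [ 0.0053  0.002  -1.    ] F [-0.4  0.1 -0.4] T [-0.01 -0.05 -0.02] w 0.0854
shift tool units (mm) [4.8 0.5 5.1]
```

View pics/g4.png

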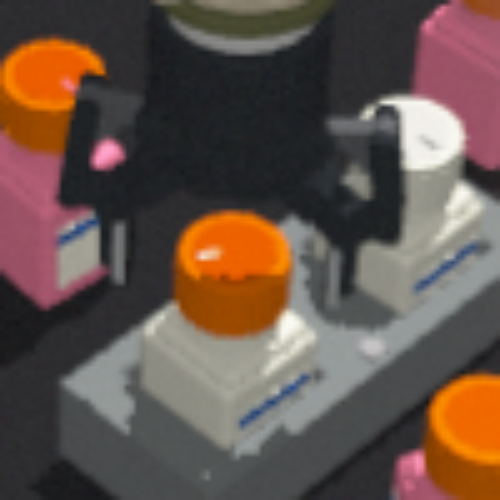

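Emit:
move_arm --motion '[[[0.12, 0.01, 0.12], [0, 0, 0], 1], [[0.12, 0.01, 0.12], [0, 0, 0], 1], [[0, 0, 0], [0, 0, 0], -1], [[0, 0, 0], [0, 0, 0], -1], [[0, 0, 0], [0, 0, 0], -1], [[0, 0, 0], [0, 0, 0], -1], [[0, 0, 0], [0, 0, 0], -1]]'

```text
time_s: 9.52
position: [0.5463, 0.1199, 0.097]
tool_rot: [[-0.7, 0.714, 0.006], [0.714, 0.7, 0.002], [-0.003, 0.006, -1.0]]
ft_force: [0.1, -0.1, -0.5]
grip_width: 0.049
```

Run:
```python
from h import *
st([.5464,.1194,.097])
```

```text
t 9.52 q6 -44.3 p [0.5463 0.1199 0.097 ] head 134.4 tilt [ 0.0063  0.0023 -1.    ] F [ 0.1 -0.1 -0.5] T [-0.01  0.07  0.04] w 0.049
shift tool units (mm) [-0.5 -0.3 -0. ]
```

Emit:
move_arm --motion '[[[0, 0, 0.006], [0, 0, 0.06], -1], [[0, 0, 0.006], [0, 0, 0.06], -1], [[0, 0, 0.006], [0, 0, 0.06], -1], [[0, 0, 0.006], [0, 0, 0.06], -1], [[0, 0, 0.006], [0, 0, 0.06], -1], [[0, 0, 0.006], [0, 0, 0.06], -1], [[0, 0, 0.006], [0, 0, 0.06], -1], [[0, 0, 0.006], [0, 0, 0.06], -1], [[0, 0, 0.006], [0, 0, 0.06], -1], [[0, 0, 0.006], [0, 0, 0.06], -1], [[0, 0, 0.006], [0, 0, 0.06], -1], [[0, 0, 0.006], [0, 0, 0.06], -1]]'

```text
time_s: 10.52
position: [0.5457, 0.1199, 0.0954]
tool_rot: [[0.667, 0.745, 0.004], [0.745, -0.667, 0.002], [0.004, 0.002, -1.0]]
ft_force: [0.2, 0.3, 0.4]
grip_width: 0.0491
```

Run:
```python
from h import *
st([.5464,.1194,.0956])
```

```text
t 10.52 q6 42.0 p [0.5457 0.1199 0.0954] head 48.2 tilt [ 0.0036  0.0016 -1.    ] F [0.2 0.3 0.4] T [0.1  0.04 0.05] w 0.0491
shift tool units (mm) [ 0.1  0.8 -0.2]
```

Smooth, with low forces. Continuing.

Emit:
move_arm --motion '[[[0, 0, 0.006], [0, 0, 0.06], -1], [[0, 0, 0.006], [0, 0, 0.06], -1], [[0, 0, 0.006], [0, 0, 0.06], -1], [[0, 0, 0.006], [0, 0, 0.06], -1], [[0, 0, 0.006], [0, 0, 0.06], -1], [[0, 0, 0.006], [0, 0, 0.06], -1], [[0, 0, 0.006], [0, 0, 0.06], -1], [[0, 0, 0.006], [0, 0, 0.06], -1], [[0, 0, 0.006], [0, 0, 0.06], -1], [[0, 0, 0.006], [0, 0, 0.06], -1], [[0, 0, 0.006], [0, 0, 0.06], -1], [[0, 0, 0.006], [0, 0, 0.06], -1]]'

```text
time_s: 11.52
position: [0.5463, 0.12, 0.0938]
tool_rot: [[0.791, -0.612, 0.004], [-0.612, -0.791, 0.002], [0.002, -0.004, -1.0]]
ft_force: [0.4, -0.2, 0.6]
grip_width: 0.0491
```

Run:
```python
from h import *
st([.5464,.1194,.0942])
```

```text
t 11.52 q6 127.9 p [0.5463 0.12   0.0938] head -37.7 tilt [ 0.0042  0.0023 -1.    ] F [ 0.4 -0.2  0.6] T [ 0.12 -0.06  0.11] w 0.0491
shift tool units (mm) [ 0.4  0.4 -0.4]
```

Emit:
move_arm --motion '[[[0, 0, 0.006], [0, 0, 0.06], -1], [[0, 0, 0.006], [0, 0, 0.06], -1], [[0, 0, 0.006], [0, 0, 0.06], -1], [[0, 0, 0], [0, 0, 0.04], -1], [[0, 0, 0], [0, 0, 0], 1], [[0, 0, 0], [0, 0, 0], 1], [[0, 0, 0], [0, 0, 0], 1], [[0, 0, 0], [0, 0, -0.06], 1], [[0, 0, 0], [0, 0, -0.06], 1], [[0, 0, 0], [0, 0, -0.06], 1], [[0, 0, 0], [0, 0, -0.06], 1], [[0, 0, 0], [0, 0, -0.06], 1]]'

```text
time_s: 12.52
position: [0.5464, 0.1196, 0.0934]
tool_rot: [[0.882, -0.472, 0.004], [-0.472, -0.882, 0.002], [0.002, -0.003, -1.0]]
ft_force: [-0.4, 0.7, 0.1]
grip_width: 0.0851
```

Emit:
move_arm --motion '[[[0, 0, 0], [0, 0, -0.06], 1], [[0, 0, 0], [0, 0, -0.06], 1], [[0, 0, 0], [0, 0, -0.06], 1], [[0, 0, 0], [0, 0, -0.06], 1], [[0, 0, 0], [0, 0, -0.06], 1], [[0, 0, 0], [0, 0, -0.06], 1], [[0, 0, 0], [0, 0, -0.06], 1], [[0, 0, 0], [0, 0, -0.06], 1], [[0, 0, 0], [0, 0, -0.06], 1], [[0, 0, 0], [0, 0, -0.06], 1], [[0, 0, 0], [0, 0, -0.06], 1], [[0, 0, 0], [0, 0, -0.06], 1]]'

```text
time_s: 13.52
position: [0.5464, 0.1191, 0.0936]
tool_rot: [[0.533, 0.846, 0.004], [0.846, -0.533, 0.001], [0.003, 0.003, -1.0]]
ft_force: [-0.4, 0.6, -0.4]
grip_width: 0.0855
```

Emit:
move_arm --motion '[[[0, 0, 0], [0, 0, -0.06], 1], [[0, 0, 0], [0, 0, -0.06], 1], [[0, 0, 0], [0, 0, -0.06], 1], [[0, 0, 0], [0, 0, -0.06], 1], [[0, 0, 0], [0, 0, -0.06], 1], [[0, 0, 0], [0, 0, -0.06], 1], [[0, 0, 0], [0, 0, -0.06], 1], [[0, 0, 0], [0, 0, -0.06], 1], [[0, 0, 0], [0, 0, -0.06], 1], [[0, 0, 0], [0, 0, -0.06], 1], [[0, 0, 0], [0, 0, -0.06], 1], [[0, 0, 0], [0, 0, -0.06], 1]]'

```text
time_s: 14.52
position: [0.5465, 0.1186, 0.0939]
tool_rot: [[-0.806, 0.591, 0.004], [0.591, 0.806, 0.001], [-0.003, 0.003, -1.0]]
ft_force: [-0.3, 0.6, 0.2]
grip_width: 0.0855
```

Emit:
move_arm --motion '[[[0, 0, 0], [0, 0, -0.06], 1], [[0, 0, 0], [0, 0, -0.06], 1], [[0, 0, 0], [0, 0, -0.06], 1], [[0, 0, 0], [0, 0, -0.06], 1], [[0, 0, 0], [0, 0, -0.06], 1], [[0, 0, 0], [0, 0, -0.06], 1], [[0, 0, 0], [0, 0, 0], 1]]'

```text
time_s: 15.1
position: [0.5466, 0.1183, 0.094]
tool_rot: [[-0.992, -0.124, 0.004], [-0.124, 0.992, 0.0], [-0.004, -0.0, -1.0]]
ft_force: [0.4, -0.2, 0.6]
grip_width: 0.0856
```

Run:
```python
from h import *
s=imaging.get_image("scene")
img=s["img"][205:250,325:368]; h=cv2.cvtColor(img,cv2.COLOR_BGR2HSV); m=cv2.inRange(h,(3,120,60),(22,255,255))
c=max(cv2.findContours(m,0,2)[0],key=cv2.contourArea); hu=cv2.convexHull(c); M=cv2.moments(hu); u=(M["m10"]/M["m00"]+325,M["m01"]/M["m00"]+205)
p=plane(s,[u],.1125)[0]; print(u,cv2.contourArea(hu),p)
st([p[0],p[1],.0935])
cv2.imwrite("pics/g5.png",cv2.resize(s["img"][170:270,300:400],None,fx=5,fy=5))
```

```text
(346.14823914823916, 225.9074529074529) 407.0 [0.54920527 0.11855673 0.1125    ]
t 15.15 q6 -96.7 p [0.5466 0.1183 0.094 ] head -173.3 tilt [ 3.7e-03  4.0e-04 -1.0e+00] F [-0.3 -0.2  1.3] T [-0.01  0.01 -0.03] w 0.0858
shift tool units (mm) [-2.7 -0.1  0.5]
```

View pics/g5.png

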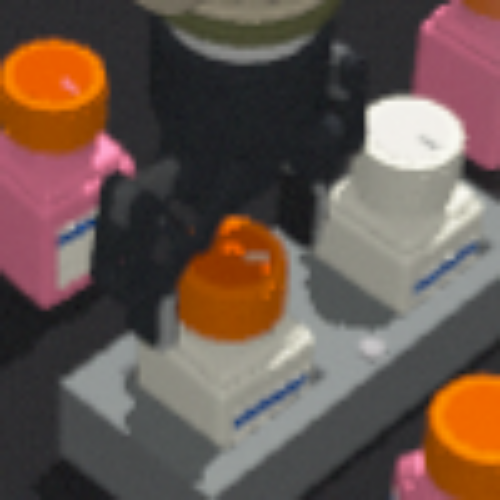

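Emit:
move_arm --motion '[[[-0.03, 0, 0], [0, 0, 0], -1], [[0, 0, 0], [0, 0, 0], -1], [[0, 0, 0], [0, 0, 0], -1], [[0, 0, 0], [0, 0, 0], -1], [[0, 0, 0], [0, 0, 0], -1], [[0, 0, 0.006], [0, 0, 0.06], -1], [[0, 0, 0.006], [0, 0, 0.06], -1], [[0, 0, 0.006], [0, 0, 0.06], -1], [[0, 0, 0.006], [0, 0, 0.06], -1], [[0, 0, 0.006], [0, 0, 0.06], -1], [[0, 0, 0.006], [0, 0, 0.06], -1], [[0, 0, 0.006], [0, 0, 0.06], -1]]'

```text
time_s: 16.15
position: [0.547, 0.1184, 0.0933]
tool_rot: [[-0.717, 0.697, 0.003], [0.697, 0.717, -0.001], [-0.003, 0.002, -1.0]]
ft_force: [0.2, -0.2, 2.0]
grip_width: 0.049
```

Run:
```python
from h import *
st([.5464,.1194,.0932])
```

```text
t 16.15 q6 -45.7 p [0.547  0.1184 0.0933] head 135.8 tilt [ 3.5e-03 -8.0e-04 -1.0e+00] F [ 0.2 -0.2  2. ] T [-0.04  0.24  0.09] w 0.049
shift tool units (mm) [1.2 0.3 0.1]
```

Emit:
move_arm --motion '[[[0, 0, 0.006], [0, 0, 0.06], -1], [[0, 0, 0.006], [0, 0, 0.06], -1], [[0, 0, 0.006], [0, 0, 0.06], -1], [[0, 0, 0.006], [0, 0, 0.06], -1], [[0, 0, 0.006], [0, 0, 0.06], -1], [[0, 0, 0.006], [0, 0, 0.06], -1]]'

```text
time_s: 16.65
position: [0.546, 0.1183, 0.0926]
tool_rot: [[-0.049, 0.999, 0.001], [0.999, 0.049, -0.002], [-0.002, 0.001, -1.0]]
ft_force: [-0.2, 1.8, 1.1]
grip_width: 0.0491
```

Run:
```python
from h import *
st([.5464,.1194,.0925])
```

```text
t 16.65 q6 -2.6 p [0.546  0.1183 0.0926] head 92.8 tilt [ 8.0e-04 -1.7e-03 -1.0e+00] F [-0.2  1.8  1.1] T [0.18 0.2  0.1 ] w 0.0491
shift tool units (mm) [1.1 0.5 0.1]
```

Emit:
move_arm --motion '[[[0, 0, 0.006], [0, 0, 0.05], -1], [[0, 0, 0.006], [0, 0, 0.05], -1], [[0, 0, 0.006], [0, 0, 0.05], -1], [[0, 0, 0.006], [0, 0, 0.05], -1], [[0, 0, 0.006], [0, 0, 0.05], -1], [[0, 0, 0.006], [0, 0, 0.05], -1]]'

```text
time_s: 17.15
position: [0.5452, 0.1189, 0.0919]
tool_rot: [[0.577, 0.817, -0.001], [0.817, -0.577, -0.001], [-0.002, -0.0, -1.0]]
ft_force: [-1.3, 1.3, 1.1]
grip_width: 0.0495
```

Run:
```python
from h import *
st([.5464,.1194,.0925])
```

```text
t 17.15 q6 35.4 p [0.5452 0.1189 0.0919] head 54.8 tilt [-0.0013 -0.0011 -1.    ] F [-1.3  1.3  1.1] T [0.25 0.21 0.1 ] w 0.0495
shift tool units (mm) [ 1.1  0.7 -0.6]
```

Emit:
move_arm --motion '[[[0, 0, 0.006], [0, 0, 0.05], -1], [[0, 0, 0.006], [0, 0, 0.05], -1], [[0, 0, 0.006], [0, 0, 0.05], -1], [[0, 0, 0.006], [0, 0, 0.05], -1], [[0, 0, 0.006], [0, 0, 0.05], -1]]'

```text
time_s: 17.57
position: [0.5446, 0.1191, 0.0915]
tool_rot: [[0.917, 0.399, -0.002], [0.399, -0.917, -0.003], [-0.003, 0.002, -1.0]]
ft_force: [-2.0, 1.3, 2.0]
grip_width: 0.0493
```

Run:
```python
from h import *
st([.5464,.1194,.0925])
```

```text
t 17.57 q6 66.8 p [0.5446 0.1191 0.0915] head 23.5 tilt [-0.0023 -0.0028 -1.    ] F [-2.   1.3  2. ] T [0.2  0.36 1.06] w 0.0493
shift tool units (mm) [ 1.8  0.5 -1. ]
```

Emit:
move_arm --motion '[[[0, 0, 0], [0, 0, 0], -1], [[0, 0, 0], [0, 0, 0.02], -1], [[0, 0, 0], [0, 0, 0.02], -1], [[0, 0, 0], [0, 0, 0.02], -1]]' --squeeze 60

```text
time_s: 17.9
position: [0.5445, 0.1193, 0.0916]
tool_rot: [[0.956, 0.292, -0.002], [0.292, -0.956, -0.006], [-0.003, 0.005, -1.0]]
ft_force: [0.1, -0.0, 1.2]
grip_width: 0.0486
```

Run:
```python
from h import *
st([.5464,.1194,.0925])
```

```text
t 17.9 q6 73.5 p [0.5445 0.1193 0.0916] head 17.0 tilt [-0.0017 -0.0059 -1.    ] F [ 0.1 -0.   1.2] T [0.16 0.03 2.16] w 0.0486
shift tool units (mm) [ 1.9  0.5 -0.9]
```

The torque climbed to 2.2 N m after about 470° (8.2 rad) of turning, which is inside the expected range: the lid is home. I'll regrasp a quarter turn round, so the fingers open across the carrier row.

Emit:
move_arm --motion '[[[0, 0, 0], [0, 0, 0], 1], [[0, 0, 0], [0, 0, 0], 1], [[0, 0, 0], [0, 0, 0], 1], [[0, 0, 0], [0.0025, 0.0016, 0], 1], [[0, 0, 0], [0, 0, -0.06], 1], [[0, 0, 0], [0, 0, -0.06], 1], [[0, 0, 0], [0, 0, -0.06], 1], [[0, 0, 0], [0, 0, -0.06], 1], [[0, 0, 0], [0, 0, -0.06], 1], [[0, 0, 0], [0, 0, -0.06], 1], [[0, 0, 0], [0, 0, -0.06], 1], [[0, 0, 0], [0, 0, -0.06], 1]]'

```text
time_s: 18.9
position: [0.5446, 0.118, 0.0911]
tool_rot: [[0.259, 0.966, -0.0], [0.966, -0.259, 0.004], [0.003, -0.001, -1.0]]
ft_force: [0.6, -0.6, -0.1]
grip_width: 0.0854
```

Emit:
move_arm --motion '[[[0, 0, 0], [0, 0, -0.06], 1], [[0, 0, 0], [0, 0, -0.06], 1], [[0, 0, 0], [0, 0, -0.04], 1], [[0, 0, 0], [0, 0, 0], 1]]'

```text
time_s: 19.23
position: [0.5446, 0.1175, 0.091]
tool_rot: [[-0.082, 0.997, -0.0], [0.997, 0.082, 0.005], [0.005, 0.0, -1.0]]
ft_force: [0.2, 0.1, -0.6]
grip_width: 0.0856
```

Run:
```python
from h import *
st([.5464,.1194,.0925])
s=imaging.get_image("scene");t=imaging.get_image("top")
cv2.imwrite("pics/g6.png",cv2.resize(s["img"][170:270,300:400],None,fx=5,fy=5))
# pad: all blue in free compartment, both views
for d,(x,y,w,h_) in((t,(380,190,45,45)),(s,(235,280,65,50))):
    h=cv2.cvtColor(d["img"],cv2.COLOR_BGR2HSV); m=cv2.inRange(h,(95,80,60),(115,255,255)); mm=np.zeros_like(m); mm[y:y+h_,x:x+w]=m[y:y+h_,x:x+w]
    c=max(cv2.findContours(mm,0,2)[0],key=cv2.contourArea); r=cv2.minAreaRect(c); bx=cv2.boxPoints(r); P=plane(d,bx,.014)
    print(r,P.round(4).tolist(),P.mean(0).round(4),np.linalg.norm(np.roll(P,1,0)-P,axis=1).round(4))
cv2.imwrite("pics/pad.png",np.hstack([cv2.resize(t["img"][170:260,370:460],None,fx=4.4,fy=4.4),cv2.resize(s["img"][265:355,225:315],None,fx=4.4,fy=4.4)]))
```

```text
t 19.23 q6 -5.0 p [0.5446 0.1175 0.091 ] head 94.7 tilt [-1.e-04  5.e-03 -1.e+00] F [ 0.2  0.1 -0.6] T [0.02 0.03 0.01] w 0.0856
shift tool units (mm) [ 1.8  1.9 -1.5]
((399.5365905761719, 211.6707305908203), (28.601768493652344, 25.730548858642578), 6.340191841125488) [[0.555, -0.0805, 0.014], [0.6097, -0.0868, 0.014], [0.604, -0.1469, 0.014], [0.5493, -0.1401, 0.014]] [ 0.5795 -0.1136  0.014 ] [0.0599 0.055  0.0604 0.0551]
((276.37310791015625, 324.7626037597656), (18.392133712768555, 58.60017013549805), 64.88516235351562) [[0.5887, -0.1769, 0.014], [0.6017, -0.0487, 0.014], [0.6473, -0.0607, 0.014], [0.6331, -0.1857, 0.014]] [ 0.6177 -0.118   0.014 ] [0.0453 0.1288 0.0471 0.1258]
```

View pics/g6.png

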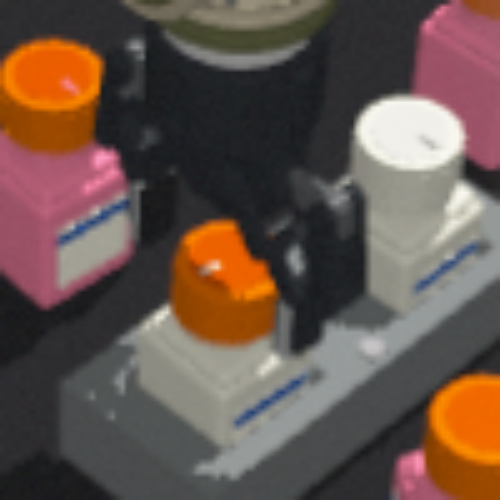

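View pics/pad.png

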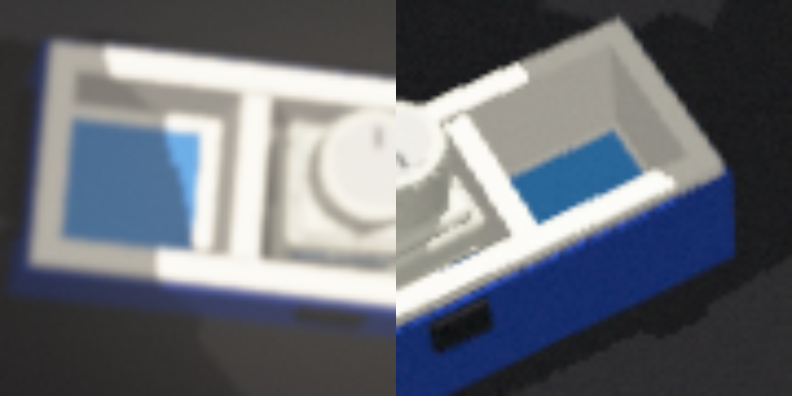

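Emit:
move_arm --motion '[[[0.08, 0.06, -0.05], [0, 0, 0], 1], [[0, 0, 0], [0, 0, 0], -1], [[0, 0, 0], [0, 0, 0], -1], [[0, 0, 0], [0, 0, 0], -1], [[0, 0, 0], [0, 0, 0], -1], [[0, 0, 0], [0, 0, 0], -1], [[0, 0, -0.1], [0, 0, 0], -1], [[0, 0, -0.2], [0, 0, 0], -1], [[0, 0, -0.3], [0, 0, 0], -1], [[0, 0, -0.3], [0, 0, 0], -1]]' --squeeze 80

```text
time_s: 20.17
position: [0.5456, 0.1192, 0.1098]
tool_rot: [[-0.068, 0.998, -0.002], [0.998, 0.068, 0.005], [0.005, -0.002, -1.0]]
ft_force: [1.3, -0.3, -3.4]
grip_width: 0.0483
```

Run:
```python
from h import *
st([.577,-.1135,.25])
s=imaging.get_image("scene")
cv2.imwrite("pics/g7.png",cv2.resize(s["img"][170:270,300:400],None,fx=5,fy=5))
```

```text
t 20.17 q6 -4.0 p [0.5456 0.1192 0.1098] head 93.9 tilt [-0.002   0.0053 -1.    ] F [ 1.3 -0.3 -3.4] T [ 0.1  -0.28  0.03] w 0.0483
shift tool units (mm) [-233.5   15.2 -141.5]
```

View pics/g7.png

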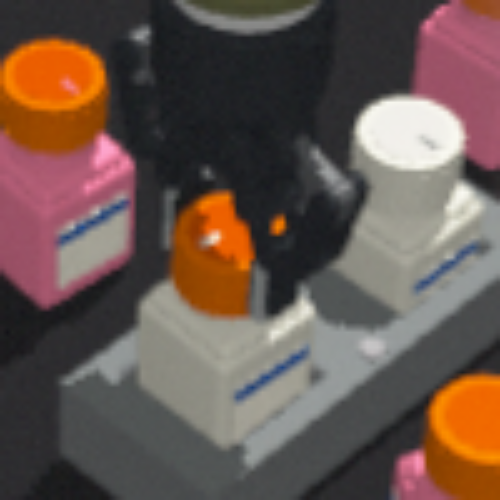

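The jar is lifted upright with the lid home, and the wrist reads a 3.4 N load. Raising it and carrying it over.

Emit:
move_arm --motion '[[[0, 0, -0.7], [0, 0, 0], -1], [[0, 0, -0.9], [0, 0, 0], -1], [[0, 0, -0.9], [0, 0, 0], -1], [[0, 0, -0.9], [0, 0, 0], -1], [[0, 0, -0.7], [0, 0, 0], -1], [[0, 0, -0.4], [0, 0, 0], -1], [[-0.4, 0, 0], [0, 0, 0], -1], [[-0.7, 0.06, 0], [0, 0, 0], -1], [[-0.9, 0.06, 0], [0, 0, 0], -1], [[-0.9, 0.06, 0], [0, 0, 0], -1], [[-0.9, 0.06, 0], [0, 0, 0], -1], [[-0.9, 0.06, 0], [0, 0, 0], -1]]'

```text
time_s: 21.22
position: [0.5546, 0.0227, 0.2028]
tool_rot: [[-0.073, 0.997, -0.01], [0.997, 0.073, 0.006], [0.007, -0.009, -1.0]]
ft_force: [-0.1, -0.4, -2.9]
grip_width: 0.0485
```

Emit:
move_arm --motion '[[[-0.9, 0.06, 0], [0, 0, 0.01], -1], [[-0.9, 0.06, 0], [0, 0, 0.01], -1], [[-0.9, 0.06, 0], [0, 0, 0.01], -1], [[-0.9, 0.06, 0], [0, 0, 0.01], -1], [[-0.9, 0.06, 0], [0, 0, 0.01], -1], [[-0.8, 0.06, 0], [0, 0, 0.01], -1], [[-0.6, 0.06, 0], [0, 0, 0.01], -1], [[-0.3, 0, 0], [0, 0, 0.01], -1], [[0, 0, 0], [0, 0, 0.01], -1], [[0, 0, 0], [0, 0, 0], -1]]'

```text
time_s: 22.05
position: [0.5589, -0.1145, 0.1921]
tool_rot: [[0.132, 0.991, -0.027], [0.991, -0.132, 0.01], [0.006, -0.028, -1.0]]
ft_force: [-0.2, -0.0, -2.9]
grip_width: 0.0481
```

Run:
```python
from h import *
st([.577,-.1135,.18])
s=imaging.get_image("scene")
cv2.imwrite("pics/g8.png",cv2.resize(s["img"][190:370,140:340],None,fx=3,fy=3))
```

```text
t 22.05 q6 -15.8 p [ 0.5589 -0.1145  0.1921] head 82.4 tilt [-0.0268  0.01   -0.9996] F [-0.2 -0.  -2.9] T [0.   0.01 0.  ] w 0.0481
shift tool units (mm) [ 3.3 18.1 11.7]
```

View pics/g8.png

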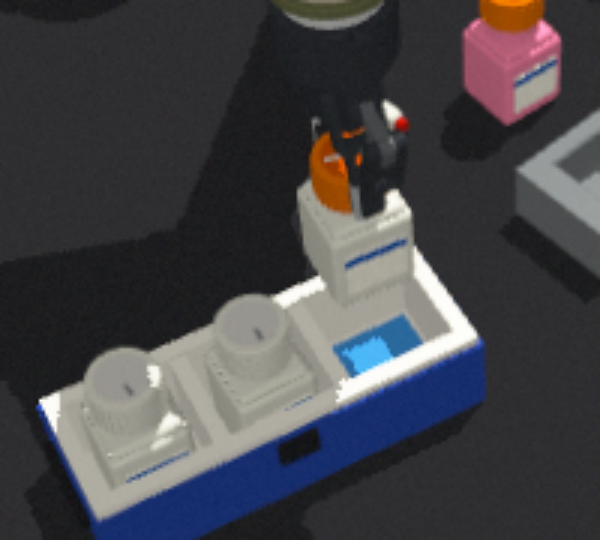

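Emit:
move_arm --motion '[[[0.08, 0.45, 0], [-0.0045, -0.001, 0], -1], [[0.08, 0.45, 0], [-0.0045, -0.001, 0], -1], [[0, 0, 0], [-0.0045, -0.001, 0], -1], [[0, 0, 0], [0, 0, 0], -1]]'

```text
time_s: 22.43
position: [0.5795, -0.1107, 0.1919]
tool_rot: [[0.127, 0.992, 0.004], [0.992, -0.127, -0.0], [-0.0, 0.004, -1.0]]
ft_force: [0.5, 0.6, -2.4]
grip_width: 0.0479
```

Run:
```python
from h import *
st([.577,-.1135,.096])
s=imaging.get_image("scene");t=imaging.get_image("top")
cv2.imwrite("pics/g9.png",np.hstack([cv2.resize(s["img"][200:340,200:330],None,fx=3,fy=3),cv2.resize(t["img"][140:280,340:470],None,fx=3,fy=3)]))
```

```text
t 22.43 q6 -15.1 p [ 0.5795 -0.1107  0.1919] head 82.7 tilt [ 3.8e-03 -5.0e-04 -1.0e+00] F [ 0.5  0.6 -2.4] T [-0.    0.01 -0.01] w 0.0479
shift tool units (mm) [-3.1 -2.5 95.9]
```

View pics/g9.png

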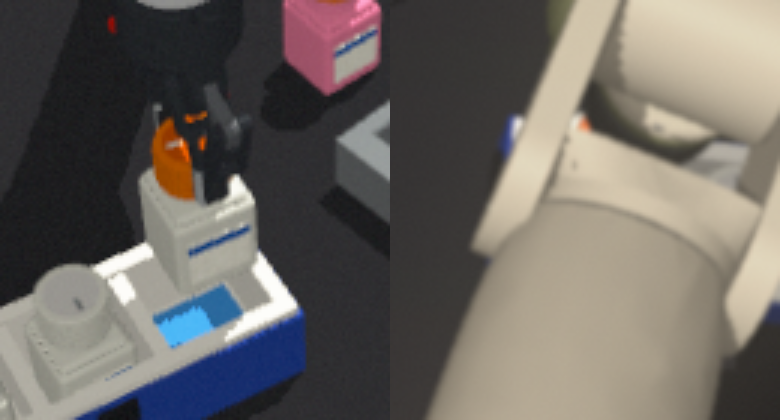

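Run:
```python
from h import *
s=imaging.get_image("scene")
cv2.imwrite("pics/g10.png",cv2.resize(s["img"][230:330,220:320],None,fx=6,fy=6,interpolation=cv2.INTER_CUBIC))
ex=np.array([.9952,-.0975,0]);ey=np.array([.0975,.9952,0])
c=np.array([.577,-.1135,0]); 
print("pred rim inner corners",project(s,[c+a*.039*ex+b*.039*ey+[0,0,.075] for a,b in((1,-1),(1,1),(-1,1),(-1,-1))]).round(1))
c=np.array([.5795,-.1107,0])
print("pred jar bottom corners",project(s,[c+a*.030*ex+b*.030*ey+[0,0,.11] for a,b in((1,-1),(1,1),(-1,-1))]).round(1))
```

```text
pred rim inner corners [[258.1 314.8]
 [291.8 299.1]
 [273.9 273.8]
 [241.1 288.5]]
pred jar bottom corners [[260.6 299.7]
 [287.1 287.6]
 [247.2 279.4]]
```

View pics/g10.png

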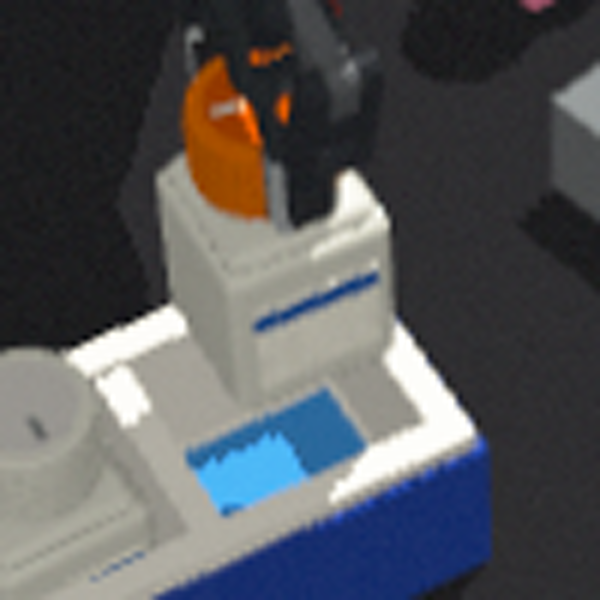

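Emit:
move_arm --motion '[[[-0.19, -0.05, 0], [0, 0, 0], -1], [[0, 0, 0.4], [0, 0, 0], -1], [[0, 0, 0.4], [0, 0, 0], -1], [[0, 0, 0.4], [0, 0, 0], -1], [[0, 0, 0.3], [0, 0, 0], -1], [[0, 0, 0.1], [0, 0, 0], -1], [[0, 0, 0], [0, 0, 0], -1]]'

```text
time_s: 23.17
position: [0.5765, -0.1152, 0.1557]
tool_rot: [[0.128, 0.992, 0.001], [0.992, -0.128, 0.0], [0.001, 0.001, -1.0]]
ft_force: [-0.6, -0.0, -2.2]
grip_width: 0.0482
```

Run:
```python
from h import *
st([.578,-.1145,.096])
s=imaging.get_image("scene")
cv2.imwrite("pics/g11.png",cv2.resize(s["img"][230:330,220:320],None,fx=6,fy=6,interpolation=cv2.INTER_CUBIC))
```

```text
t 23.17 q6 -15.5 p [ 0.5765 -0.1152  0.1557] head 82.7 tilt [ 8.e-04  5.e-04 -1.e+00] F [-0.6 -0.  -2.2] T [-0.05  0.01  0.01] w 0.0482
shift tool units (mm) [ 0.9  1.3 59.7]
```

View pics/g11.png

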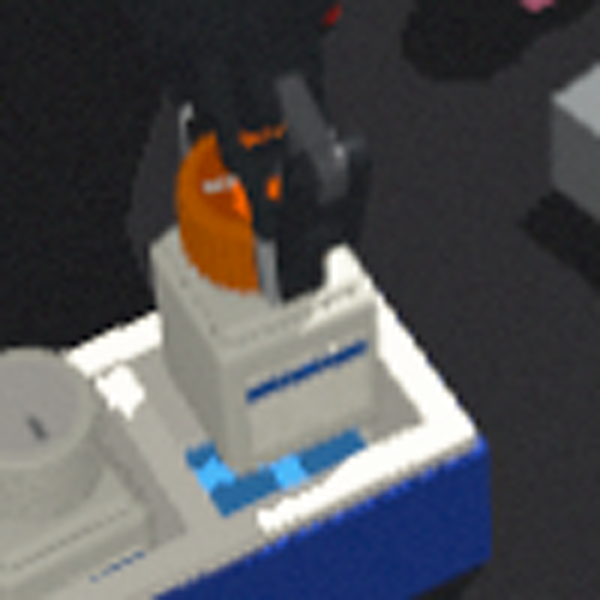

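Emit:
move_arm --motion '[[[0.02, 0.06, 0.2], [0, 0, 0], -1], [[0, 0, 0.4], [0, 0, 0], -1], [[0, 0, 0.4], [0, 0, 0], -1], [[0, 0, 0.4], [0, 0, 0], -1], [[0, 0, 0.3], [0, 0, 0], -1], [[0, 0, 0.3], [0, 0, 0], -1], [[0, 0, 0.2], [0, 0, 0], -1], [[0, 0, 0.1], [0, 0, 0], -1], [[0, 0, 0], [0, 0, 0], -1]]'

```text
time_s: 23.97
position: [0.5783, -0.1149, 0.1049]
tool_rot: [[0.128, 0.992, 0.001], [0.992, -0.128, 0.0], [0.0, 0.001, -1.0]]
ft_force: [0.0, -0.4, -2.5]
grip_width: 0.0482
```

Run:
```python
from h import *
st([.578,-.1145,.096])
s=imaging.get_image("scene")
cv2.imwrite("pics/g12.png",cv2.resize(s["img"][230:330,220:320],None,fx=6,fy=6,interpolation=cv2.INTER_CUBIC))
```

```text
t 23.97 q6 -15.4 p [ 0.5783 -0.1149  0.1049] head 82.7 tilt [ 1.2e-03  3.0e-04 -1.0e+00] F [ 0.  -0.4 -2.5] T [ 0.02 -0.02  0.03] w 0.0482
shift tool units (mm) [ 0.4 -0.3  8.9]
```

View pics/g12.png

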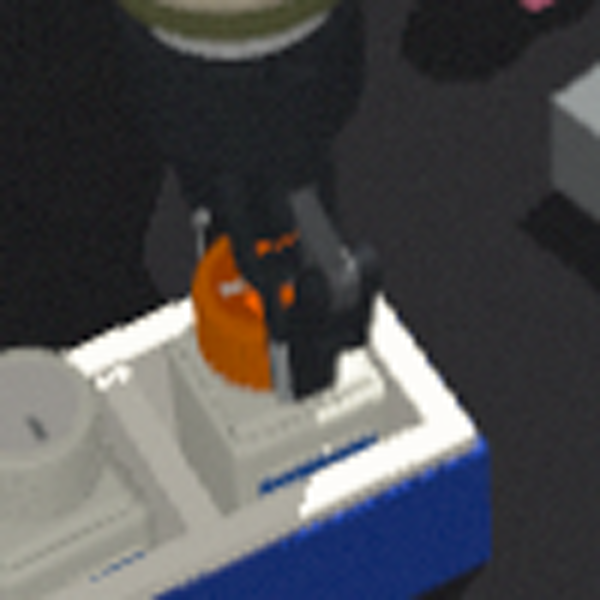

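Emit:
move_arm --motion '[[[0, 0, 0.15], [0, 0, 0], -1], [[0, 0, 0.1], [0, 0, 0], -1], [[0, 0, 0.08], [0, 0, 0], -1], [[0, 0, 0.05], [0, 0, 0], -1], [[0, 0, 0], [0, 0, 0], -1]]'

```text
time_s: 24.43
position: [0.5789, -0.1152, 0.0979]
tool_rot: [[0.128, 0.992, 0.004], [0.992, -0.128, -0.001], [-0.0, 0.004, -1.0]]
ft_force: [0.2, 0.7, -3.4]
grip_width: 0.0485
```

Run:
```python
from h import *
st([.578,-.1145,.096])
```

```text
t 24.43 q6 -15.4 p [ 0.5789 -0.1152  0.0979] head 82.7 tilt [ 3.7e-03 -8.0e-04 -1.0e+00] F [ 0.2  0.7 -3.4] T [ 0.02 -0.02 -0.02] w 0.0485
shift tool units (mm) [ 0.6 -1.   1.9]
```

Emit:
move_arm --motion '[[[0, 0, 0.06], [0, 0, 0], -1], [[0, 0, 0.06], [0, 0, 0], -1], [[0, 0, 0], [0, 0, 0], -1]]'

```text
time_s: 24.68
position: [0.5797, -0.1158, 0.0968]
tool_rot: [[0.128, 0.992, 0.006], [0.992, -0.128, -0.002], [-0.002, 0.007, -1.0]]
ft_force: [-0.8, 0.8, -2.0]
grip_width: 0.0479
```

Run:
```python
from h import *
st([.578,-.1145,.096])
```

```text
t 24.68 q6 -15.4 p [ 0.5797 -0.1158  0.0968] head 82.7 tilt [ 0.0064 -0.0025 -1.    ] F [-0.8  0.8 -2. ] T [0.15 0.17 0.02] w 0.0479
shift tool units (mm) [ 1.1 -1.8  0.8]
```

Emit:
move_arm --motion '[[[0, -0.03, 0.06], [0, 0, 0], -1], [[0, 0, 0.06], [0, 0, 0], -1], [[0, 0, 0], [0, 0, 0], -1]]'

```text
time_s: 24.93
position: [0.5801, -0.116, 0.0968]
tool_rot: [[0.128, 0.992, 0.011], [0.992, -0.128, -0.004], [-0.002, 0.011, -1.0]]
ft_force: [-0.9, 0.8, -0.2]
grip_width: 0.0482
```

Run:
```python
from h import *
st([.578,-.1145,.096])
```

```text
t 24.93 q6 -15.5 p [ 0.5801 -0.116   0.0968] head 82.7 tilt [ 0.0108 -0.0039 -0.9999] F [-0.9  0.8 -0.2] T [ 0.18  0.35 -0.01] w 0.0482
shift tool units (mm) [ 1.2 -2.3  0.8]
```

The jar is standing on the pad: z has stopped and the load has gone. Releasing and backing off.

Emit:
move_arm --motion '[[[0, 0, 0], [0, 0, 0], -0.2], [[0, 0, 0], [0, 0, 0], 0.2], [[0, 0, 0], [0, 0, 0], 0.7], [[0, 0, 0], [0, 0, 0], 1], [[0, 0, 0], [0, 0, 0], 1]]'

```text
time_s: 25.35
position: [0.5804, -0.1159, 0.0967]
tool_rot: [[0.128, 0.992, 0.012], [0.992, -0.128, -0.004], [-0.002, 0.012, -1.0]]
ft_force: [-0.4, -0.3, -0.3]
grip_width: 0.0842
```

Run:
```python
from h import *
st([.578,-.1145,.096])
s=imaging.get_image("scene")
cv2.imwrite("pics/g13.png",cv2.resize(s["img"][230:330,220:320],None,fx=6,fy=6,interpolation=cv2.INTER_CUBIC))
```

```text
t 25.35 q6 -15.5 p [ 0.5804 -0.1159  0.0967] head 82.7 tilt [ 0.0118 -0.004  -0.9999] F [-0.4 -0.3 -0.3] T [-0.04  0.    0.01] w 0.0842
shift tool units (mm) [ 1.1 -2.5  0.6]
```

View pics/g13.png

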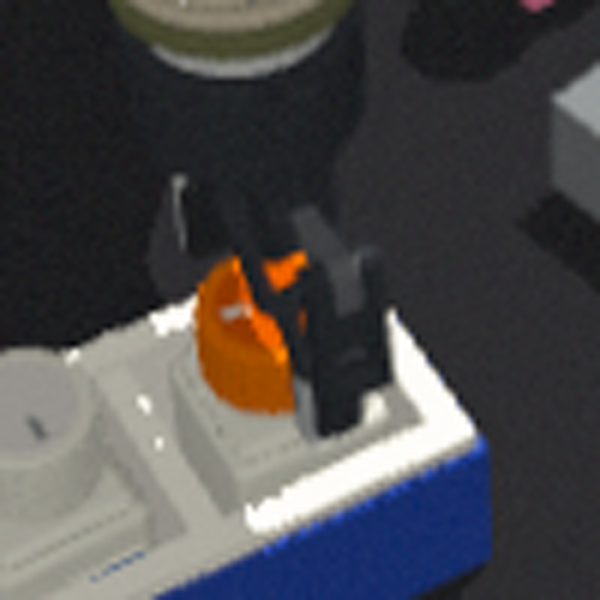

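Released cleanly. Straight up, then look.

Emit:
move_arm --motion '[[[0, 0, -0.3], [0, 0, 0], 1], [[0, 0, -0.6], [0, 0, 0], 1], [[0, 0, -0.9], [0, 0, 0], 1], [[0, 0, -0.9], [0, 0, 0], 1], [[0, 0, -0.9], [0, 0, 0], 1], [[0, 0, -0.9], [0, 0, 0], 1], [[1, 0, -0.5], [0, 0, 0], 1], [[1, 0, 0], [0, 0, 0], 1], [[1, 0, 0], [0, 0, 0], 1], [[1, 0, 0], [0, 0, 0], 1], [[1, 0, 0], [0, 0, 0], 1], [[1, 0, 0], [0, 0, 0], 1]]'

```text
time_s: 26.4
position: [0.5953, 0.004, 0.2068]
tool_rot: [[0.134, 0.991, 0.016], [0.991, -0.134, -0.006], [-0.003, 0.017, -1.0]]
ft_force: [0.4, 0.3, 1.0]
grip_width: 0.0856
```

Emit:
move_arm --motion '[[[1, 0, 0], [0, 0, 0], 1], [[1, 0, 0], [0, 0, 0], 1], [[1, 0, 0], [0, 0, 0], 1], [[1, 0, 0], [0, 0, 0], 1], [[1, 0, 0], [0, 0, 0], 1], [[1, 0, 0], [0, 0, 0], 1], [[1, 0, 0], [0, 0, 0], 1], [[0, 0, 0], [0, 0, 0], 1]]'

```text
time_s: 27.07
position: [0.6141, 0.1532, 0.2105]
tool_rot: [[0.132, 0.991, 0.02], [0.991, -0.132, -0.005], [-0.002, 0.02, -1.0]]
ft_force: [0.4, -0.2, 0.6]
grip_width: 0.0854
```

Run:
```python
from h import *
st()
s=imaging.get_image("scene");t=imaging.get_image("top")
cv2.imwrite("pics/g14.png",np.hstack([cv2.resize(s["img"][260:370,145:305],None,fx=2.5,fy=3),cv2.resize(t["img"][170:280,370:530],None,fx=2.5,fy=3)]))
P=[]
for d,(x,y,w,h_) in((t,(375,180,60,60)),(s,(235,255,55,55))):
    h=cv2.cvtColor(d["img"],cv2.COLOR_BGR2HSV); m=cv2.inRange(h,(3,120,60),(22,255,255)); mm=np.zeros_like(m); mm[y:y+h_,x:x+w]=m[y:y+h_,x:x+w]
    c=max(cv2.findContours(mm,0,2)[0],key=cv2.contourArea); M=cv2.moments(cv2.convexHull(c)); P.append((M["m10"]/M["m00"],M["m01"]/M["m00"]))
print(P,tri((t,s),P))
```

```text
t 27.07 q6 11.0 p [0.6141 0.1532 0.2105] head 82.4 tilt [ 0.0197 -0.0048 -0.9998] F [ 0.4 -0.2  0.6] T [-0.01  0.05  0.03] w 0.0854
[(408.8756957328386, 200.1951144094001), (264.5740418118467, 284.51945412311267)] (array([ 0.58162623, -0.11703652,  0.11351512]), [np.float64(0.5225123777833065), np.float64(0.5225123777834028)])
```

View pics/g14.png

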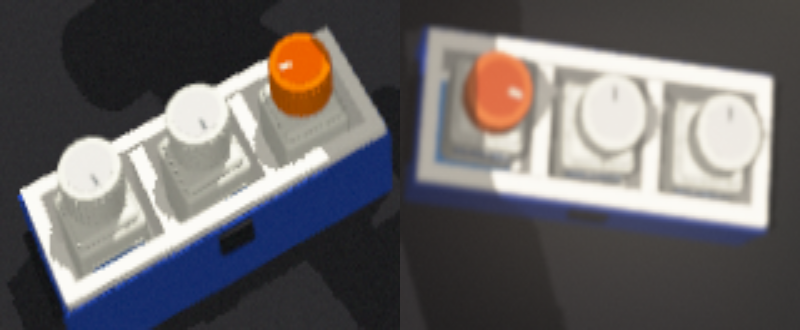

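The jar stands upright in the free compartment (lid at 409,200 top and 265,285 scene). Lid centre z is 0.1135 m against 0.113 m expected for a home lid on the pad. It sits about 6 mm from the pad centre, the neighbouring jars are undisturbed, and the gripper is clear.

Run:
```python
from rig import job
print(job.close_job())
```

```text
the job is handed in; nothing more can be done
None
```

I screwed the lid home while the jar stood in the rack, then set the jar down on the pad in the carrier's free compartment. I handed the job in at about 27 s on the robot's clock; no verdict is reported.

- **Lid:** It took about 470° (8.2 rad) of clockwise turning, with three grips on the lid, and stopped hard at 2.2 N m.
- **Placing:** I regrasped the lid a quarter turn round, lifted the jar, carried it upright and lowered it until the pad took its weight. Then I let go.
- **Last checks:**
    - The lid centre measured 0.1135 m high, against 0.113 m expected for a closed lid on the pad.
    - The jar was about 6 mm from my estimate of the pad's centre.
    - It stood upright, and the two jars in the carrier had not visibly moved. I did not look at the rack jar (`jar_b`) again after the lift.
    - The gripper was clear of everything.
- **What disagreed:** The first grip sat about 5 mm off the lid's axis, so I regrasped it centred. My pad-centre estimates differed from each other by 3–6 mm, well inside the 20 mm allowed.

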